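# Open the latched drawer of the instrument chest by its tilting handle

## Robot

A 6-joint arm with a two-finger parallel gripper is mounted at the origin on the work surface. World frame = base frame: x ahead of the robot, y to its left, z up, the work surface at z = 0. Lengths are in m, angles in rad, forces in N, time in s.
With the tool pointing down it reaches from about 0.225 to 0.875 m from the base axis. Payload 3.4 kg.
Tool frame: the origin (TCP) lies on the centre line of the jaws, within the pads' length; the fingertips stand 11 mm ahead of it and the grasp point (between the pads) lies 8 mm behind it; z points along the fingers, y is the direction in which the jaws open and shut (so a half turn about z gives the same grasp; the last joint's range is limited). The gripper opens to 85 mm and grips with 20 to 120 N. Pads are 22 mm wide; open, the fingers measure 114 mm over their backs; the gripper's body (76 mm by 85 mm) begins 54 mm behind the grasp point. The pads swing forward as they close: fully open they stand 13 mm farther back than shut.
Start: joints at [-1.311, 0.276, 1.505, -0, 1.361, -0.121], TCP at [0.214, -0.534, 0.242] pointing down, gripper open.
Joint ranges: [-2.89, 2.89], [-0.75, 2.08], [0.22, 2.7], [-1.18, 4.32], [0.11, 2.71], [-2.7, 2.7]. Speed limits (rad/s): [2.57, 2.57, 3.14, 3.14, 3.14, 3.14].

## Interface

Orientations are given as a unit quaternion [x, y, z, w].
In Python, from workcell import get_state, snapshot, sign_off gives the robot as it stands.
- The arm moves only by the tool move_arm, never from a script. Its argument "moves" is a list of rows, each a list of 2 entries, a list of its own where there are three numbers: the shift along the tool's x, y, z in mm, then the turn about the tool's z in rad. A call has 1 to 12 rows; each row is the pose to reach, as a shift and turn from the pose commanded when the call began, along the tool's axes at that moment; what a row does not reach only later rows make up. A row lasts 1/8 s, in which the tool goes at most 62.5 mm and 10.7 degrees, less where a joint would pass 70% of its speed; a pose out of reach is approached as far as the arm can. A call with a gripper value outside its range is refused whole. "claw" is the gripper's target within -1 to 1 (shut at 1, half-way at 0, fully open at -1), set as the call begins (left out, the last holds). The fingers move at their own pace and stop on an object; "squeeze" is the grip in N (left out, the last holds). Time passes only in rows, so rows that repeat a pose let the fingers close. It gives the time, the measured TCP pose, the force and the opening at its end, in the units of the state.
- get_state(): the state, without advancing time (a new reading comes with each control period).
- snapshot(name): name is "scene" or "top" or "wrist"; returns a dict with "img" (480x640x3 uint8, blue, green, red), "K" (3x3 intrinsics, pixels), "origin" and "attitude" of the camera in the world. Camera axes: x right, y down, z forward; pixel columns grow to the right and rows downward; lengths in m; the calibration is good to about 2 mm. The wrist camera is an equidistant fisheye: a pixel r from the principal point sees the ray r / f radians off the axis. A picture is of the moment at which its call begins. There is no depth.
- sign_off(): hands the job in, once; it reports no verdict.
The state is a dict: "time_s": time; "q": joint angles; "qvel": joint speeds; "effort": joint torques, N m; "position": TCP position; "tcp_rot": TCP orientation; "contact_force": force on the tool from outside, world axes, zero at the start; "ft_torque": the same for the moment, N m; "finger_gap": finger opening in m.
Only numpy, scipy, OpenCV 4.12 (cv2) and the standard library are available. Lean on these libraries where they do the work, as an engineer would, in place of code of your own. Each camera call takes 0.05 s, during which the arm holds its last target.

## Task

Open the latched drawer of the black and teal chest. With light force, press the orange pad of its recessed tilting handle down until it is right home on its stop, so that the yellow bar at the other end tips up and the catch lets go; then take hold of the raised bar, draw the drawer fully out and let go. Leave the carton, the foam block and the screwdriver where they are.

Things in the scene. Friction and masses are not known exactly. Their poses are not given: they have to be found in the camera images.
- chest: black chest, 185 mm high, 276 mm wide (y), 200 mm deep, fixed. Origin on the table, in the plane of its front, midway across; x points into the chest, z up. Its upright face (x = -5 mm) spans heights 79 (over the recess 88) to 185 mm. Below it the teal drawer front projects 165 mm to -x, 254 mm wide, flat top at 76 mm, with a recess 110 mm wide (y) in the middle for the handle.
- drawer (a joint): how far the drawer is out, m: 0 shut, 0.100 fully out at its stop; it slides along the chest's -x with about 2 N of friction plus 6 N per m/s. A hidden catch behind the upright face holds it shut (2 to 8 mm of play) until the handle has been pressed fully home.
- handle (a joint): tilt, rad: near 0 it lies flat; grows as the pad goes down and the bar up. Hinge axis along the chest's y, at chest x -55 mm, height 68 mm. Stiff: 3 to 7 N on the pad moves it; it stays where left. It ends on a hidden stop between 0.39 and 0.70 rad, different each time: resistance rises sharply there. The catch lets go only in the last 0.05 to 0.10 rad before it. Over 25 N on the pad damages it.
- thumb_pad: orange pad of the handle, 40 mm (x) by 60 mm by 8 mm thick, 5 to 45 mm behind the hinge axis; free space below it and 25 mm beside it. The chest's upright face rises 5 mm behind its end, so a gripper pointing straight down knocks against it: lean it about 30 degrees, fingers pointing down and into the chest. Origin on the hinge axis, x towards the pad's end.
- pad_press (a point): middle of the pad's upper side, 33 mm behind the hinge axis: where to press; it moves with the pad.
- grip_bar: yellow round bar, 12 mm thick, 93 mm long (y), 90 mm in front of the hinge axis, carried by two arms with 75 mm free between them. Flat, it lies sunk in a slot, 3 mm each side, and cannot be gripped; tipped up, its axis is 25 to 50 mm above the drawer's top and it can be pinched from above, fingers in front of and behind it. Origin on the hinge axis.
- bar_mid (a point): middle of the yellow bar, on its axis; it moves with the bar.
- carton: bystander: red and white carton 100 x 70 x 60 mm, loose, beside the chest; origin under its centre.
- foam_block: bystander: white block 60 x 90 x 50 mm, loose, beside the chest; origin under its centre.
- screwdriver: bystander: red-handled screwdriver about 200 mm long lying on the table beside the drawer, loose.

How it is judged:
By the outcome, as a careful person would: the job done as asked, in the order asked, and still so for the second after the job is handed in, with the robot touching nothing.
It also fails if it takes over 51 s, if anything falls off the work surface, if the arm or the gripper's body presses on something with over 40 N, if the wrist force passes 120 N, or if a joint passes its speed limit or range.

## Working session

There is one attempt and no reset: what is moved stays moved. The work goes in short steps, Python scripts to look and compute and a tool call to move; the robot and the scene stay as the last step left them, time stands still between calls to the robot, and variables do not carry over. Pictures are saved under pics/ and viewed, and the job is handed in when it is done.

Besides the shell and the picture viewer there is one more tool, called after "Request:" by a JSON object that holds its "name" and its "arguments", one argument or row to a line. move_arm: Moves the arm, as the interface text tells. Its arguments: {"type":"object","properties":{"moves":{"type":"array"},"claw":{"type":"number"},"squeeze":{"type":"number"}},"required":["moves"]}

```bash
ls; mkdir -p pics; python3 - <<'E'
from workcell import get_state, snapshot
import cv2, pickle
for n in ("scene","top","wrist"):
    s=snapshot(n); cv2.imwrite(f"pics/{n}0.png",s["img"]); pickle.dump(s,open(f"pics/{n}0.pkl","wb")); print(n,s["K"],s["origin"],s["attitude"])
print(get_state())
E
```

```text
pics
scene [[553.00483896   0.         319.22904196]
 [  0.         553.00483896 235.89529925]
 [  0.           0.           1.        ]] [0.51889557 0.80634619 0.75959432] [-0.04967195  0.91022791 -0.41071248  0.0182512 ]
top [[512.34534098   0.         312.37551663]
 [  0.         512.34534098 237.37220841]
 [  0.           0.           1.        ]] [0.38164745 0.03685001 0.995098  ] [ 0.75903673 -0.64262579  0.06942042 -0.07794962]
wrist [[371.64829954   0.         317.16770198]
 [  0.         371.64829954 242.04939054]
 [  0.           0.           1.        ]] [ 0.28311861 -0.50492144  0.37226329] [ 0.81884638 -0.5542119  -0.08408922  0.1235669 ]
{'time_s': 0.15, 'q': array([-1.31102387e+00,  2.76424768e-01,  1.50585318e+00, -1.89909330e-05,
        1.36068104e+00, -1.21011973e-01]), 'qvel': array([-0.00057294,  0.00020691, -0.00346702,  0.00019522,  0.00035893,
        0.00134897]), 'effort': array([ 1.95437671e-03, -4.17143762e+01, -2.46032453e+01, -1.71415841e-04,
        7.67758407e-03,  7.55711312e-06]), 'position': array([ 0.21358188, -0.53345053,  0.24164832]), 'tcp_rot': array([ 9.81929481e-01,  1.89245942e-01, -5.66232751e-05, -6.80880635e-04]), 'contact_force': array([-0.25809812, -0.47149021,  0.1795826 ]), 'ft_torque': array([ 0.03894462, -0.06198955, -0.02115795]), 'finger_gap': 0.08502673680163929}
```

View pics/scene0.png

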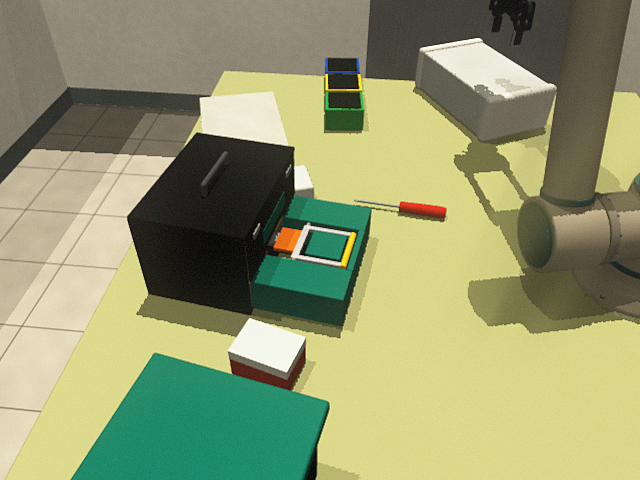

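View pics/top0.png

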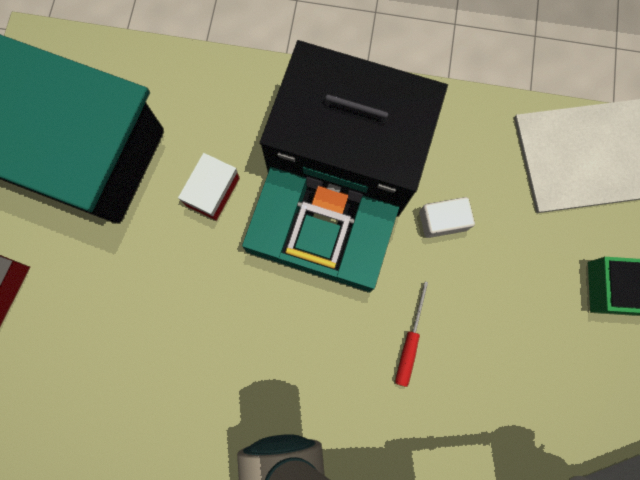

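View pics/wrist0.png

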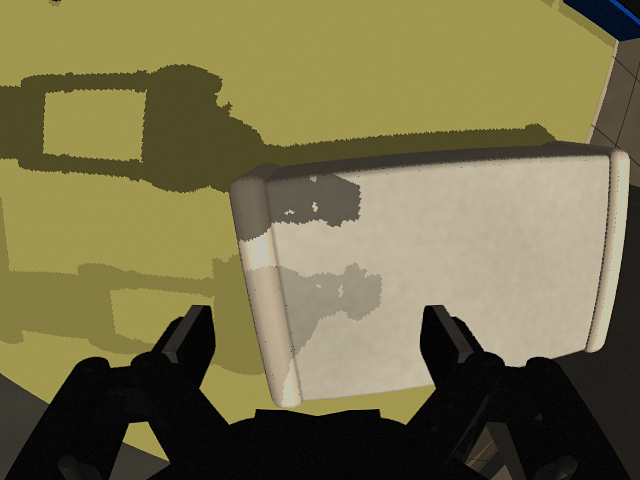

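The chest sits around (355,120) in the top image, with the drawer towards the robot at about (320,230). The orange pad is at (330,200) and the yellow bar at (311,257). I'll enlarge these for corner picking.

```bash
python3 - <<'E'
import cv2
a=cv2.imread("pics/top0.png"); cv2.imwrite("pics/topc.png",cv2.resize(a[150:300,235:425],None,fx=4,fy=4,interpolation=cv2.INTER_CUBIC))
a=cv2.imread("pics/scene0.png"); cv2.imwrite("pics/scenec.png",cv2.resize(a[180:330,235:385],None,fx=4,fy=4,interpolation=cv2.INTER_CUBIC))
E
```

```text
(no output)
```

View pics/topc.png

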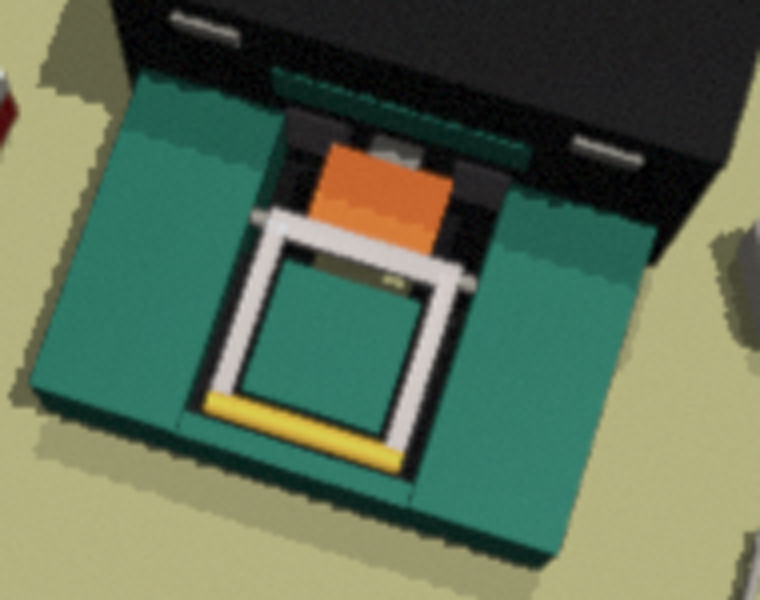

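View pics/scenec.png

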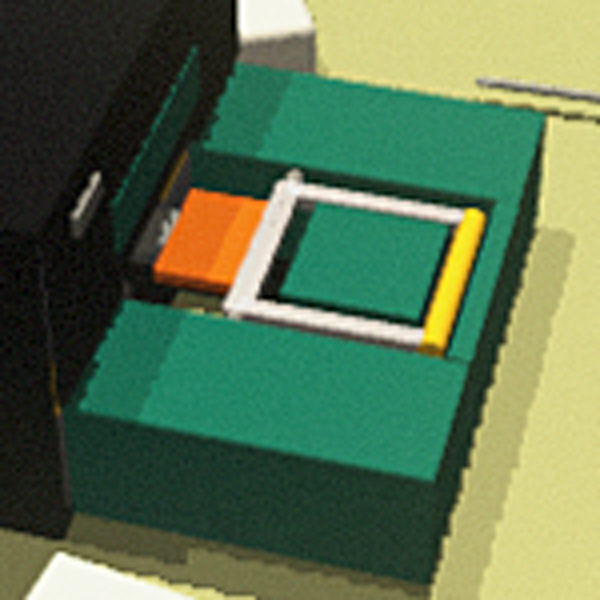

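```bash
cat > h.py <<'E'
import numpy as np, pickle
from scipy.spatial.transform import Rotation as R
from scipy.optimize import least_squares
def proj(s,P):
    P=np.atleast_2d(P); c=R.from_quat(s["attitude"]).inv().apply(P-np.asarray(s["origin"]))
    if False: pass
    uv=c@np.asarray(s["K"]).T; return uv[:,:2]/uv[:,2:]
def projw(s,P):
    P=np.atleast_2d(P); c=R.from_quat(s["attitude"]).inv().apply(P-np.asarray(s["origin"]))
    rho=np.hypot(c[:,0],c[:,1]); th=np.arctan2(rho,c[:,2]); K=s["K"]
    return np.c_[K[0][2]+K[0][0]*th*c[:,0]/rho, K[1][2]+K[1][1]*th*c[:,1]/rho]
def chest2w(p,P):
    P=np.atleast_2d(P); c,s_=np.cos(p[2]),np.sin(p[2])
    return np.c_[p[0]+c*P[:,0]-s_*P[:,1], p[1]+s_*P[:,0]+c*P[:,1], P[:,2]]
E
python3 - <<'E'
from h import *
T=pickle.load(open("pics/top0.pkl","rb"));S=pickle.load(open("pics/scene0.pkl","rb"))
C=np.array([[-165,127,76],[-165,-127,76],[-5,127,76],[-5,-127,76]])/1000
tp=np.array([[32,384],[552,552],[138,72],[655,228]])/4+[235,150]-.375
sp=np.array([[433,480],[545,117],[80,410]])/4+[235,180]-.375
f=lambda p:np.r_[(proj(T,chest2w(p,C))-tp).ravel(),(proj(S,chest2w(p,C[:3]))-sp).ravel()]
for st in ([.6,0,0],):
    r=least_squares(f,st);print(r.x,np.round(r.fun.reshape(-1,2),1))
p=r.x
# check with bar and pad
def hpt(t,a,b,h): # a along handle x (towards pad), h normal
    return [-.055+a*np.cos(t)+h*np.sin(t), b, .068-a*np.sin(t)+h*np.cos(t)]
for t in (0,):
  Q=chest2w(p,[hpt(t,-.09,.046,0),hpt(t,-.09,-.046,0),hpt(t,.045,.03,0),hpt(t,.045,-.03,0)])
  print(np.round((proj(T,Q)+.375-[235,150])*4),np.round((proj(S,Q)+.375-[235,180])*4))
E
```

```text
[ 0.68243377  0.04097274 -0.14514011] [[-1.8  0.2]
 [ 1.6  0.7]
 [-0.1 -0.9]
 [ 0.1 -0.1]
 [ 1.3  0.4]
 [ 0.9 -1.5]
 [-2.2 -0. ]]
[[208. 401.]
 [399. 461.]
 [330. 143.]
 [451. 181.]] [[433. 353.]
 [475. 220.]
 [154. 276.]
 [192. 194.]]
```

The model matches the bar and pad corners within about 1 px. The chest is at (0.682, 0.041) with yaw -0.145. Next I'll move up to free space on the chest's azimuth, then see how to get a lean.

Request:
{"name": "move_arm", "arguments": {
  "moves": [
    [[0,0,-60],0],
    [[40,-25,-110],-0.15],
    [[90,-55,-150],-0.3],
    [[140,-88,-190],-0.45],
    [[190,-120,-208],-0.6],
    [[240,-150,-208],-0.75],
    [[290,-182,-208],-0.9],
    [[340,-214,-208],-1.045],
    [[390,-245,-208],-1.045],
    [[440,-277,-208],-1.045],
    [[476,-300,-208],-1.045],
    [[476,-300,-208],-1.045]
  ],
  "claw": 1,
  "squeeze": 40
}}

```text
time_s: 1.65
position: [0.5455, -0.0756, 0.4491]
tcp_rot: [0.755, 0.656, -0.0, -0.001]
contact_force: [-0.5, -1.1, 1.0]
finger_gap: 0.0001
```

Request:
{"name": "move_arm", "arguments": {
  "moves": [
    [[0,60,0],0],
    [[0,120,0],0],
    [[0,180,0],0],
    [[0,240,0],0],
    [[0,300,0],0],
    [[0,360,0],0],
    [[0,400,0],0],
    [[0,400,0],0]
  ]
}}

```text
time_s: 2.65
position: [0.8521, -0.1245, 0.3927]
tcp_rot: [0.757, 0.653, 0.016, 0.019]
contact_force: [0.1, -1.1, 0.1]
finger_gap: 0.0003
```

```bash
python3 - <<'E'
from workcell import get_state
s=get_state();print(s["q"],s["position"],s["tcp_rot"])
E
```

```text
[-0.22726765  0.79766781  0.22165077  0.00421787  2.07356251 -0.07914315] [ 0.85208747 -0.12448369  0.39267826] [0.75657146 0.65345483 0.01586115 0.0185696 ]
```

Request:
{"name": "move_arm", "arguments": {
  "moves": [
    [[0,-60,0],0],
    [[0,-100,0],0],
    [[0,-100,0],0]
  ]
}}

```text
time_s: 3.02
position: [0.7455, -0.1074, 0.3884]
tcp_rot: [0.756, 0.654, 0.014, 0.015]
contact_force: [0.5, -0.3, 0.6]
finger_gap: 0.0001
```

```bash
python3 - <<'E'
from workcell import get_state
s=get_state();print(s["q"],s["position"],s["tcp_rot"])
E
```

```text
[-0.23742833  0.52260231  0.76626846  0.00442062  1.81227186 -0.09114581] [ 0.74552287 -0.10744683  0.38837897] [0.75635844 0.65384123 0.01350519 0.015204  ]
```

Request:
{"name": "move_arm", "arguments": {
  "moves": [
    [[0,60,-40],0],
    [[0,120,-80],0],
    [[0,180,-130],0],
    [[0,240,-180],0],
    [[0,300,-230],0],
    [[0,360,-280],0],
    [[0,420,-330],0],
    [[0,480,-380],0]
  ]
}}

```text
time_s: 4.03
position: [0.8253, -0.1198, 0.4527]
tcp_rot: [0.756, 0.653, 0.033, 0.038]
contact_force: [0.1, 0.0, 0.1]
finger_gap: -0.0
```

```bash
python3 - <<'E'
from workcell import get_state
from scipy.spatial.transform import Rotation as R
s=get_state();print(s["q"],s["position"],s["tcp_rot"]);print(R.from_quat(s["tcp_rot"]).as_matrix())
E
```

```text
[-0.23108582  0.72659955  0.22039712  0.00984122  2.09420255 -0.08066609] [ 0.8253241  -0.11979918  0.45270333] [0.75553397 0.65317211 0.03288177 0.03812355]
[[ 1.44569963e-01  9.84480296e-01  9.94890617e-02]
 [ 9.89494574e-01 -1.43825574e-01 -1.46523686e-02]
 [-1.15896693e-04  1.00562179e-01 -9.94930769e-01]]
```

Request:
{"name": "move_arm", "arguments": {
  "moves": [
    [[0,480,-380],0],
    [[0,480,-380],0],
    [[0,480,-380],0],
    [[0,480,-380],0]
  ]
}}

```text
time_s: 4.53
position: [0.8292, -0.1205, 0.4711]
tcp_rot: [0.754, 0.652, 0.049, 0.057]
contact_force: [-0.5, -0.2, 0.3]
finger_gap: 0.0
```

Request:
{"name": "move_arm", "arguments": {
  "moves": [
    [[0,500,-300],0],
    [[0,500,-300],0],
    [[0,500,-300],0],
    [[0,500,-300],0],
    [[0,500,-300],0],
    [[0,500,-300],0],
    [[0,500,-300],0],
    [[0,500,-300],0]
  ]
}}

```text
time_s: 5.52
position: [0.848, -0.1234, 0.4729]
tcp_rot: [0.753, 0.651, 0.066, 0.077]
contact_force: [-0.0, -0.1, 0.0]
finger_gap: -0.0001
```

Request:
{"name": "move_arm", "arguments": {
  "moves": [
    [[0,500,-300],0],
    [[0,500,-300],0]
  ]
}}

```text
time_s: 5.78
position: [0.8587, -0.125, 0.4865]
tcp_rot: [0.75, 0.649, 0.084, 0.097]
contact_force: [-0.7, -1.0, 0.7]
finger_gap: 0.0004
```

Request:
{"name": "move_arm", "arguments": {
  "moves": [
    [[0,500,-200],0],
    [[0,500,-200],0]
  ]
}}

```text
time_s: 6.02
position: [0.878, -0.1278, 0.4891]
tcp_rot: [0.747, 0.646, 0.101, 0.116]
contact_force: [-0.5, -0.0, 0.3]
finger_gap: -0.0004
```

Request:
{"name": "move_arm", "arguments": {
  "moves": [
    [[0,60,0],0],
    [[0,60,0],0]
  ]
}}

```text
time_s: 6.28
position: [0.903, -0.1316, 0.4753]
tcp_rot: [0.746, 0.645, 0.111, 0.128]
contact_force: [-0.4, -0.2, -0.1]
finger_gap: 0.0001
```

Request:
{"name": "move_arm", "arguments": {
  "moves": [
    [[0,500,-300],0],
    [[0,500,-300],0]
  ]
}}

```text
time_s: 6.52
position: [0.9028, -0.1314, 0.5072]
tcp_rot: [0.741, 0.641, 0.131, 0.151]
contact_force: [-0.5, -0.8, -0.5]
finger_gap: 0.0001
```

Request:
{"name": "move_arm", "arguments": {
  "moves": [
    [[0,500,-300],0],
    [[0,500,-300],0]
  ]
}}

```text
time_s: 6.78
position: [0.901, -0.1312, 0.536]
tcp_rot: [0.737, 0.637, 0.148, 0.171]
contact_force: [-0.6, -0.1, -0.3]
finger_gap: 0.0
```

Request:
{"name": "move_arm", "arguments": {
  "moves": [
    [[0,500,-300],0],
    [[0,500,-300],0]
  ]
}}

```text
time_s: 7.02
position: [0.8968, -0.1307, 0.5659]
tcp_rot: [0.732, 0.633, 0.165, 0.19]
contact_force: [0.3, -0.4, -0.1]
finger_gap: -0.0003
```

```bash
cat >> h.py <<'E'
P=np.array([0.68243377,0.04097274,-0.14514011])
def w2c(p,W):
    W=np.atleast_2d(W)-[p[0],p[1],0]; c,s_=np.cos(p[2]),np.sin(p[2])
    return np.c_[c*W[:,0]+s_*W[:,1], -s_*W[:,0]+c*W[:,1], W[:,2]]
def shifts(st,targets,off=0.011):
    """tool-frame mm shifts so point off ahead of TCP reaches chest coords (mm)"""
    r=R.from_quat(st["tcp_rot"]); tip=st["position"]+r.apply([0,0,off])
    for t in targets:
        w=chest2w(P,np.array(t)/1000)[0]; print(t,np.round(r.inv().apply(w-tip)*1000,1))
E
python3 - <<'E'
from h import *
from workcell import get_state
st=get_state(); r=R.from_quat(st["tcp_rot"])
print(st["position"],w2c(P,st["position"]),r.as_matrix()); z=chest2w([0,0,-P[2]],r.apply([0,0,1]));print("lean chest",z)
shifts(st,[(-100,0,350),(-58,0,145),(-33,0,100),(-19,0,80)])
E
```

```text
[ 0.89678624 -0.13066685  0.56589142] [[ 0.23692311 -0.13883289  0.56589142]] [[ 1.44454190e-01  8.64146275e-01  4.82062447e-01]
 [ 9.89511488e-01 -1.26173585e-01 -7.03366296e-02]
 [ 4.24105529e-05  4.87166750e-01 -8.73308969e-01]]
lean chest [[ 4.87166736e-01  1.24120790e-04 -8.73308969e-01]]
(-100, 0, 350) [ 138.9 -399.4   13.4]
(-58, 0, 145) [ 138.9 -462.6  212.9]
(-33, 0, 100) [ 138.9 -462.7  264.4]
(-19, 0, 80) [ 138.9 -460.2  288.7]
```

Request:
{"name": "move_arm", "arguments": {
  "moves": [
    [[20,-50,2],0],
    [[40,-105,4],0],
    [[60,-160,6],0],
    [[80,-215,8],0],
    [[100,-270,10],0],
    [[120,-325,12],0],
    [[139,-380,14],0],
    [[139,-420,50],0],
    [[139,-450,100],0],
    [[139,-462,150],0],
    [[139,-463,200],0],
    [[139,-463,213],0]
  ]
}}

```text
time_s: 8.52
position: [0.6179, 0.0502, 0.1503]
tcp_rot: [0.733, 0.634, 0.162, 0.188]
contact_force: [0.7, 0.2, 0.6]
finger_gap: -0.0
```

```bash
python3 - <<'E'
from h import *
from workcell import get_state,snapshot
import cv2
for n in ("scene","top","wrist"):
    s=snapshot(n); cv2.imwrite(f"pics/{n}1.png",s["img"])
st=get_state(); r=R.from_quat(st["tcp_rot"])
print(st["q"],w2c(P,st["position"]+r.apply([0,0,.011])),st["contact_force"])
shifts(st,[(-33,0,100),(-19,0,78)])
a=cv2.imread("pics/top1.png")[130:300,235:425];b=cv2.imread("pics/scene1.png")[160:330,195:385]
cv2.imwrite("pics/c1.png",np.hstack([cv2.resize(x,None,fx=2.1,fy=2.1) for x in (a,b)]))
E
```

```text
[ 0.01269871  0.22024479  1.95251117 -0.16746469  0.47316744  0.28778218] [[-0.05853062  0.00021192  0.14433671]] [-0.39251264  0.54633732  0.35842336]
(-33, 0, 100) [-0.2  0.8 51.2]
(-19, 0, 78) [-0.2  2.4 77.2]
```

View pics/c1.png

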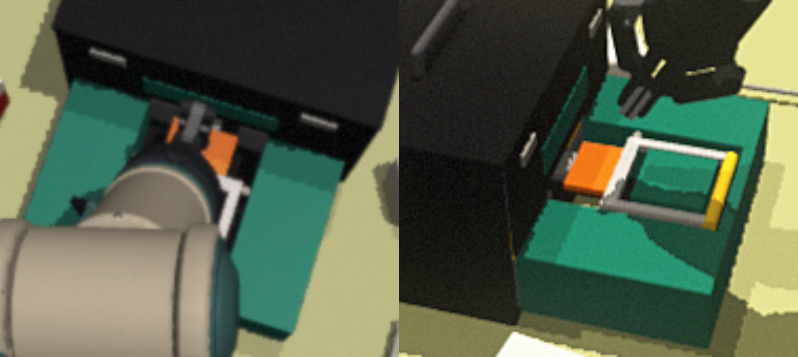

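View pics/wrist1.png

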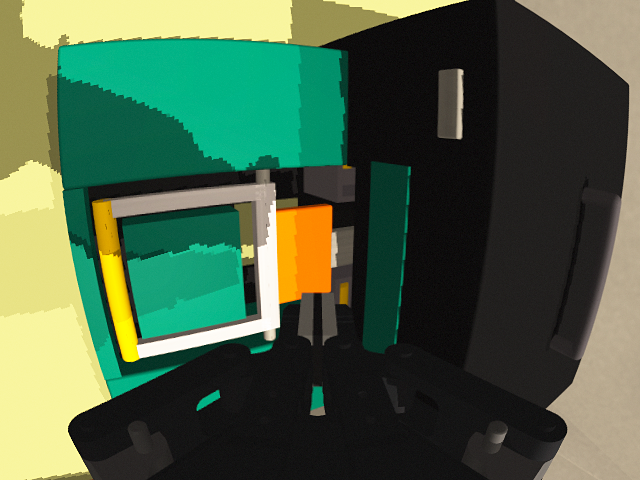

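The wrist view shows the shut fingers at (318,310), aimed at the orange pad at (304,252). The linkages stick out wide along the jaw direction and could touch the chest face. I'll turn 90° so the jaws open along the chest's y before pressing.

Request:
{"name": "move_arm", "arguments": {
  "moves": [
    [[0,0,0],-0.18],
    [[0,0,0],-0.36],
    [[0,0,0],-0.54],
    [[0,0,0],-0.72],
    [[0,0,0],-0.9],
    [[0,0,0],-1.08],
    [[0,0,0],-1.26],
    [[0,0,0],-1.44],
    [[0,1,15],-1.571],
    [[0,1,35],-1.571],
    [[0,1,45],-1.571],
    [[0,1,45],-1.571]
  ]
}}

```text
time_s: 10.18
position: [0.6414, 0.0472, 0.115]
tcp_rot: [0.07, 0.966, -0.018, 0.25]
contact_force: [-0.2, -0.5, -0.3]
finger_gap: -0.0003
```

```bash
python3 - <<'E'
from h import *
from workcell import get_state,snapshot
import cv2
s=snapshot("scene");S=s["img"];W=snapshot("wrist")["img"]
st=get_state(); r=R.from_quat(st["tcp_rot"])
print(st["q"],w2c(P,st["position"]+r.apply([0,0,.011])),st["contact_force"])
shifts(st,[(-18,0,85),(-18,0,80),(-18,0,75),(-18,0,70),(-18,0,65),(-18,0,60),(-18,0,55)])
cv2.imwrite("pics/c2.png",np.hstack([cv2.resize(S[160:330,195:385],None,fx=2.1,fy=2.1),cv2.resize(W,(476,357))])[:,:800])
E
```

```text
[ 0.00537676  0.29849432  1.96116022 -0.19334064  0.38605761 -1.25976435] [[-0.03617511  0.00030544  0.10573106]] [0.54833789 0.52442404 0.30110238]
(-18, 0, 85) [-5.8 -0.3 26.9]
(-18, 0, 80) [-3.4 -0.3 31.3]
(-18, 0, 75) [-1.  -0.3 35.7]
(-18, 0, 70) [ 1.5 -0.3 40.1]
(-18, 0, 65) [ 3.9 -0.3 44.4]
(-18, 0, 60) [ 6.3 -0.3 48.8]
(-18, 0, 55) [ 8.8 -0.3 53.2]
```

View pics/c2.png

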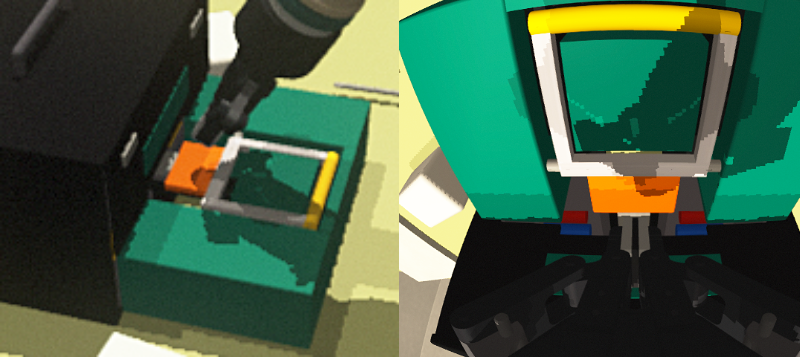

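The fingers are centred on the pad and clear of the face. Now I'll descend gently.

Request:
{"name": "move_arm", "arguments": {
  "moves": [
    [[-3,0,14],0],
    [[-6,0,27],0],
    [[-4,0,29],0],
    [[-3,0,31],0],
    [[-3,0,31],0]
  ]
}}

```text
time_s: 10.9
position: [0.6583, 0.0446, 0.0882]
tcp_rot: [0.07, 0.966, -0.018, 0.249]
contact_force: [0.6, 0.1, 0.1]
finger_gap: 0.0001
```

Request:
{"name": "move_arm", "arguments": {
  "moves": [
    [[0.5,0,0.9],0],
    [[1,0,1.8],0],
    [[1,0,1.8],0]
  ]
}}

```text
time_s: 11.28
position: [0.6585, 0.0447, 0.0865]
tcp_rot: [0.07, 0.966, -0.018, 0.25]
contact_force: [0.1, -0.1, -0.2]
finger_gap: -0.0
```

Request:
{"name": "move_arm", "arguments": {
  "moves": [
    [[0.5,0,0.9],0],
    [[1,0,1.8],0],
    [[1,0,1.8],0]
  ]
}}

```text
time_s: 11.65
position: [0.6588, 0.0446, 0.0847]
tcp_rot: [0.07, 0.966, -0.018, 0.25]
contact_force: [-0.9, -0.4, 2.6]
finger_gap: -0.0001
```

Request:
{"name": "move_arm", "arguments": {
  "moves": [
    [[0.5,0,0.9],0],
    [[1,0,1.8],0],
    [[1.5,0,2.6],0],
    [[1.9,0,3.5],0],
    [[1.9,0,3.5],0]
  ]
}}

```text
time_s: 12.28
position: [0.659, 0.0446, 0.0805]
tcp_rot: [0.07, 0.966, -0.018, 0.25]
contact_force: [0.7, -0.4, 3.2]
finger_gap: 0.0005
```

Request:
{"name": "move_arm", "arguments": {
  "moves": [
    [[0.5,0,0.9],0],
    [[1,0,1.8],0],
    [[1.5,0,2.6],0],
    [[1.5,0,2.6],0]
  ]
}}

```text
time_s: 12.78
position: [0.6586, 0.0447, 0.0773]
tcp_rot: [0.07, 0.966, -0.018, 0.249]
contact_force: [0.1, -0.2, 2.5]
finger_gap: -0.0
```

Request:
{"name": "move_arm", "arguments": {
  "moves": [
    [[0.5,0,0.9],0],
    [[1,0,1.8],0],
    [[1,0,1.8],0]
  ]
}}

```text
time_s: 13.15
position: [0.6583, 0.0447, 0.0751]
tcp_rot: [0.07, 0.966, -0.018, 0.249]
contact_force: [-0.1, 0.2, 3.2]
finger_gap: -0.0003
```

Request:
{"name": "move_arm", "arguments": {
  "moves": [
    [[0.5,0,0.9],0],
    [[1,0,1.8],0],
    [[1,0,1.8],0]
  ]
}}

```text
time_s: 13.52
position: [0.6591, 0.0447, 0.0738]
tcp_rot: [0.07, 0.966, -0.018, 0.25]
contact_force: [-0.9, 0.1, 5.7]
finger_gap: 0.0003
```

Request:
{"name": "move_arm", "arguments": {
  "moves": [
    [[0.5,0,0.9],0],
    [[0.5,0,0.9],0]
  ]
}}

```text
time_s: 13.78
position: [0.6597, 0.0447, 0.0735]
tcp_rot: [0.07, 0.965, -0.018, 0.251]
contact_force: [-0.8, -1.5, 7.5]
finger_gap: 0.0002
```

Resistance is rising and z has stopped falling, at about 11.5 mm of travel. I'll push in small steps to confirm this is the stop.

Request:
{"name": "move_arm", "arguments": {
  "moves": [
    [[0.5,0,0.9],0],
    [[0.5,0,0.9],0],
    [[0.5,0,0.9],0]
  ]
}}

```text
time_s: 14.15
position: [0.6603, 0.0447, 0.0731]
tcp_rot: [0.07, 0.965, -0.018, 0.252]
contact_force: [-1.7, -0.1, 8.9]
finger_gap: -0.0001
```

Request:
{"name": "move_arm", "arguments": {
  "moves": [
    [[0.5,0,0.9],0],
    [[0.5,0,0.9],0],
    [[0.5,0,0.9],0]
  ]
}}

```text
time_s: 14.52
position: [0.6609, 0.0447, 0.0728]
tcp_rot: [0.07, 0.965, -0.018, 0.253]
contact_force: [-1.8, -0.6, 11.1]
finger_gap: -0.0
```

```bash
python3 - <<'E'
from h import *
from workcell import get_state,snapshot
import cv2
s=snapshot("scene");S=s["img"];W=snapshot("wrist")["img"];pickle.dump(s,open("pics/s3.pkl","wb"))
st=get_state(); r=R.from_quat(st["tcp_rot"])
print(w2c(P,st["position"]+r.apply([0,0,.011])),st["contact_force"])
cv2.imwrite("pics/c3.png",np.hstack([cv2.resize(S[160:330,195:385],None,fx=2.1,fy=2.1),cv2.resize(W,(476,357))])[:,:800])
E
```

```text
[[-0.01636603  0.00059921  0.06325406]] [-2.16059489 -0.69982554 11.55248569]
```

View pics/c3.png

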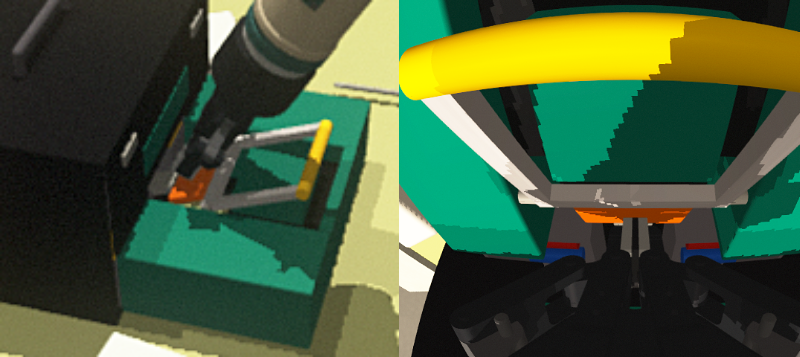

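The yellow bar has risen clear of the drawer, seen at about (318,160) in the left crop. Force is 11.5 N with almost no motion, against about 3 N while it was moving, so the pad is on its stop. One slightly firmer push, then measure the tilt.

Request:
{"name": "move_arm", "arguments": {
  "moves": [
    [[0.4,0,1.2],0],
    [[0.8,0,2.0],0],
    [[0.8,0,2.0],0],
    [[0.8,0,2.0],0]
  ]
}}

```text
time_s: 15.12
position: [0.6625, 0.0447, 0.0721]
tcp_rot: [0.07, 0.964, -0.018, 0.254]
contact_force: [-2.3, -1.2, 14.5]
finger_gap: -0.0004
```

```bash
python3 - <<'E'
import pickle,cv2
s=pickle.load(open("pics/s3.pkl","rb"))
cv2.imwrite("pics/b3.png",cv2.resize(s["img"][205:265,310:370],None,fx=10,fy=10,interpolation=cv2.INTER_CUBIC))
E
```

```text
(no output)
```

View pics/b3.png

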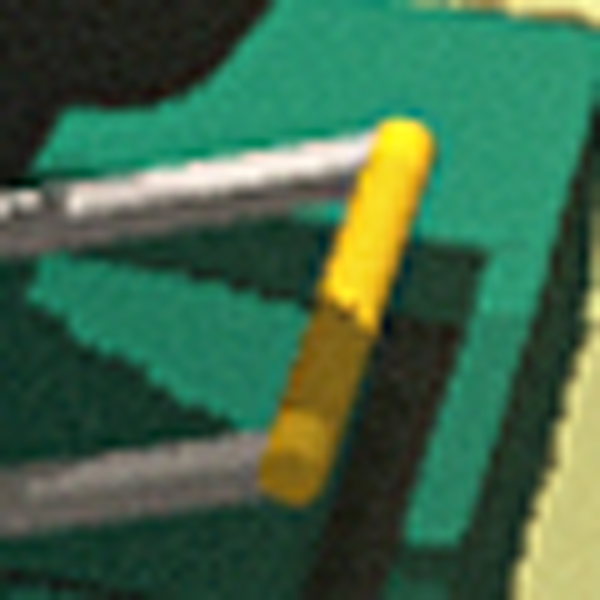

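```bash
python3 - <<'E'
from h import *
from workcell import get_state,snapshot
import cv2
s=pickle.load(open("pics/s3.pkl","rb"))
q=np.array([[290,470],[402,148]])/10+[310,205]-.45
for d in (0,):
  for t in np.arange(.3,.75,.05):
    x=-.055-.09*np.cos(t);z=.068+.09*np.sin(t)
    print(round(t,2),round(x*1000),round(z*1000),np.round(proj(s,chest2w(P,[[x,.0455,z],[x,-.041,z]]))-q,1).tolist())
st=get_state(); r=R.from_quat(st["tcp_rot"])
print(w2c(P,st["position"]+r.apply([0,0,.011])),st["contact_force"],r.as_matrix())
s2=snapshot("scene");cv2.imwrite("pics/b4.png",cv2.resize(s2["img"][205:265,310:370],None,fx=10,fy=10,interpolation=cv2.INTER_CUBIC))
E
```

```text
0.3 -141 95 [[2.6, 4.8], [1.6, 6.0]]
0.35 -140 99 [[1.9, 2.9], [1.0, 4.1]]
0.4 -138 103 [[1.1, 1.0], [0.2, 2.2]]
0.45 -136 107 [[0.1, -0.9], [-0.7, 0.4]]
0.5 -134 111 [[-1.0, -2.8], [-1.7, -1.5]]
0.55 -132 115 [[-2.2, -4.7], [-2.8, -3.3]]
0.6 -129 119 [[-3.5, -6.6], [-4.0, -5.1]]
0.65 -127 122 [[-5.0, -8.4], [-5.3, -6.9]]
0.7 -124 126 [[-6.5, -10.2], [-6.8, -8.7]]
[[-0.01484284  0.00081128  0.06250384]] [-2.33620003 -1.18910211 14.51592824] [[-0.86102303  0.1434343   0.48792002]
 [ 0.12559582  0.98965852 -0.06929432]
 [-0.49281339  0.00161671 -0.87013352]]
```

View pics/b4.png

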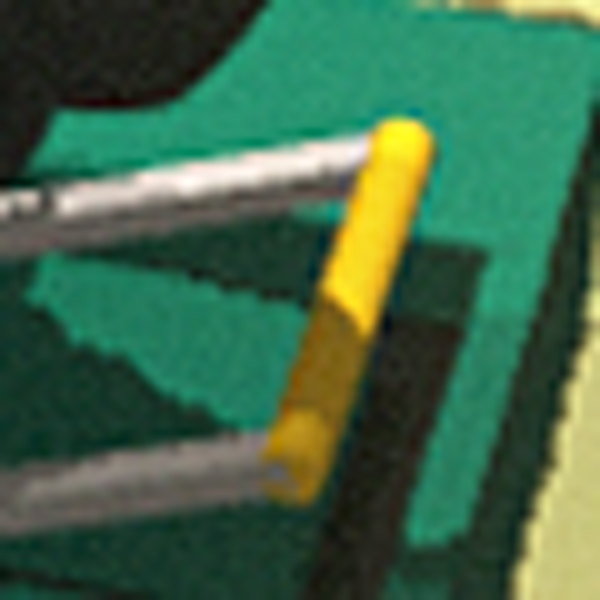

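Tilt is about 0.45 rad, and the bar did not move between 11.5 and 14.5 N, so the handle is on its stop. The bar is now at chest (-136, 0, 107) mm. I'll retreat and turn the jaws back.

Request:
{"name": "move_arm", "arguments": {
  "moves": [
    [[-2,0,-4],0],
    [[-2,0,-20],0],
    [[-2,0,-50],0],
    [[-2,0,-90],0.1],
    [[-2,0,-110],0.28],
    [[-2,0,-110],0.46],
    [[-2,0,-110],0.64],
    [[-2,0,-110],0.82],
    [[-2,0,-110],1.0],
    [[-2,0,-110],1.18],
    [[-2,0,-110],1.36],
    [[-2,0,-110],1.54]
  ]
}}

```text
time_s: 16.68
position: [0.6059, 0.0521, 0.1642]
tcp_rot: [0.725, 0.643, 0.16, 0.19]
contact_force: [-0.0, 0.1, 0.8]
finger_gap: 0.0001
```

Request:
{"name": "move_arm", "arguments": {
  "moves": [
    [[0,0,0],0.031],
    [[0,0,0],0.031],
    [[0,0,0],0.031]
  ],
  "claw": 0.25,
  "squeeze": 30
}}

```text
time_s: 17.05
position: [0.6075, 0.0521, 0.1651]
tcp_rot: [0.732, 0.634, 0.163, 0.189]
contact_force: [0.3, -0.3, 0.1]
finger_gap: 0.032
```

```bash
python3 - <<'E'
from h import *
from workcell import get_state,snapshot
import cv2
s=snapshot("scene");S=s["img"];W=snapshot("wrist")["img"]
st=get_state(); r=R.from_quat(st["tcp_rot"])
print(st["q"],w2c(P,st["position"]),st["contact_force"],st["finger_gap"]);print(r.as_matrix())
shifts(st,[(-136-40,0,107+71),(-136,0,107)],0)
cv2.imwrite("pics/c5.png",np.hstack([cv2.resize(S[160:330,195:385],None,fx=2.1,fy=2.1),cv2.resize(W,(476,357))])[:,:800])
E
```

```text
[ 0.0166777   0.19132724  1.95696945 -0.16320841  0.49910087  0.28454188] [[-7.55518227e-02  1.51393861e-04  1.65192883e-01]] [-0.01278756 -0.01542953 -0.93682673] 0.032149767153798185
[[ 1.43719438e-01  8.65955334e-01  4.79026182e-01]
 [ 9.89618441e-01 -1.25635971e-01 -6.97921489e-02]
 [-2.53964188e-04  4.84083632e-01 -8.75021699e-01]]
(-176, 0, 178) [ -0.1 -81.7 -59.8]
(-136, 0, 107) [ -0.1 -81.1  21.7]
```

View pics/c5.png

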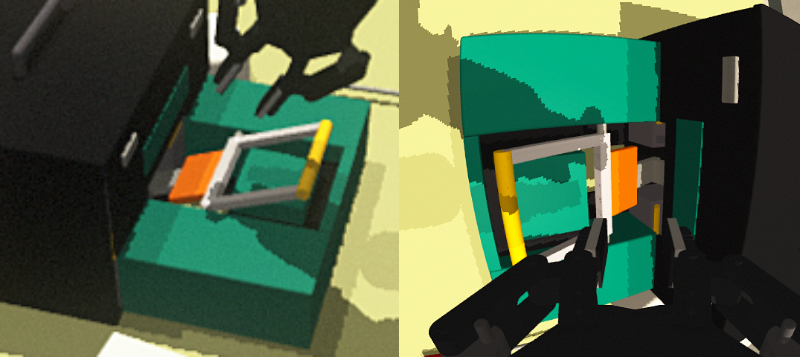

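Request:
{"name": "move_arm", "arguments": {
  "moves": [
    [[0,0,-50],0],
    [[0,-40,-60],0],
    [[0,-81,-60],0],
    [[0,-81,-60],0],
    [[0,-81,-40],0],
    [[0,-81,-20],0],
    [[0,-81,-8],0],
    [[0,-81,-8],0]
  ]
}}

```text
time_s: 18.15
position: [0.5344, 0.0627, 0.1324]
tcp_rot: [0.733, 0.633, 0.163, 0.189]
contact_force: [0.9, -0.0, -0.1]
finger_gap: 0.0318
```

```bash
python3 - <<'E'
from h import *
from workcell import get_state,snapshot
import cv2
s=snapshot("scene");S=s["img"];W=snapshot("wrist")["img"]
st=get_state(); r=R.from_quat(st["tcp_rot"])
print(w2c(P,st["position"]),st["contact_force"],st["finger_gap"])
shifts(st,[(-136,0,107)],0)
cv2.imwrite("pics/c6.png",np.hstack([cv2.resize(S[180:280,285:385],(357,357)),cv2.resize(W,(476,357))])[:,:800])
E
```

```text
[[-0.14975696  0.00016719  0.13333632]] [-0.76566931 -0.0128032   0.12127793] 0.031962916295298544
(-136, 0, 107) [-0.2 -0.7 29.7]
```

View pics/c6.png

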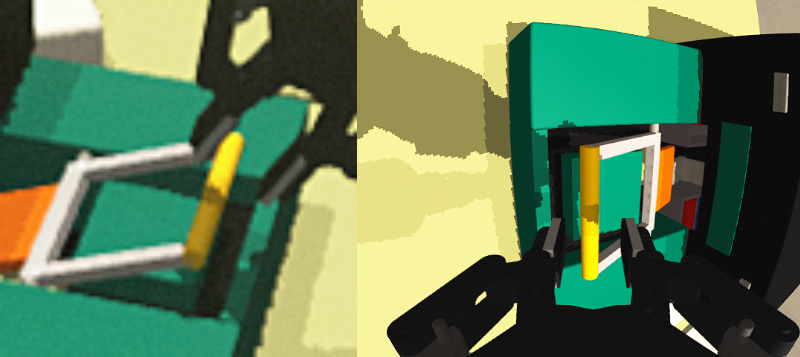

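The bar, at x≈590 in the wrist view, is centred between the fingers at 548 and 635. I'll descend and close.

Request:
{"name": "move_arm", "arguments": {
  "moves": [
    [[0,-1,10],0],
    [[0,-1,20],0],
    [[0,-1,30],0],
    [[0,-1,30],0],
    [[0,-1,30],0]
  ]
}}

```text
time_s: 18.88
position: [0.5474, 0.0609, 0.1061]
tcp_rot: [0.732, 0.633, 0.164, 0.189]
contact_force: [-0.3, -0.6, 0.9]
finger_gap: 0.032
```

Request:
{"name": "move_arm", "arguments": {
  "moves": [
    [[0,0,0],0],
    [[0,0,0],0],
    [[0,0,0],0],
    [[0,0,0],0],
    [[0,0,0],0],
    [[0,0,0],0]
  ],
  "claw": 1,
  "squeeze": 25
}}

```text
time_s: 19.62
position: [0.5465, 0.0609, 0.106]
tcp_rot: [0.733, 0.633, 0.163, 0.189]
contact_force: [-4.9, 2.5, 2.2]
finger_gap: 0.0106
```

```bash
python3 - <<'E'
from h import *
from workcell import get_state,snapshot
import cv2
s=snapshot("scene");S=s["img"];W=snapshot("wrist")["img"]
st=get_state(); r=R.from_quat(st["tcp_rot"])
print(w2c(P,st["position"]),st["contact_force"],st["finger_gap"])
a=w2c(P,st["position"])[0]*1000
shifts(st,[(a[0]-d,a[1],a[2]) for d in (10,50,100,104)],0)
cv2.imwrite("pics/c7.png",np.hstack([cv2.resize(S[180:280,285:385],(357,357)),cv2.resize(W,(476,357))])[:,:800])
E
```

```text
[[-1.37378552e-01  1.06742446e-04  1.05971155e-01]] [-5.8745494   2.29885258  1.94025729] 0.011201284334853196
(np.float64(-147.3785515828268), np.float64(0.10674244646487197), np.float64(105.97115495217263)) [ 0.  -8.8 -4.8]
(np.float64(-187.3785515828268), np.float64(0.10674244646487197), np.float64(105.97115495217263)) [  0.  -43.8 -24.2]
(np.float64(-237.3785515828268), np.float64(0.10674244646487197), np.float64(105.97115495217263)) [  0.  -87.6 -48.3]
(np.float64(-241.3785515828268), np.float64(0.10674244646487197), np.float64(105.97115495217263)) [  0.  -91.1 -50.2]
```

View pics/c7.png

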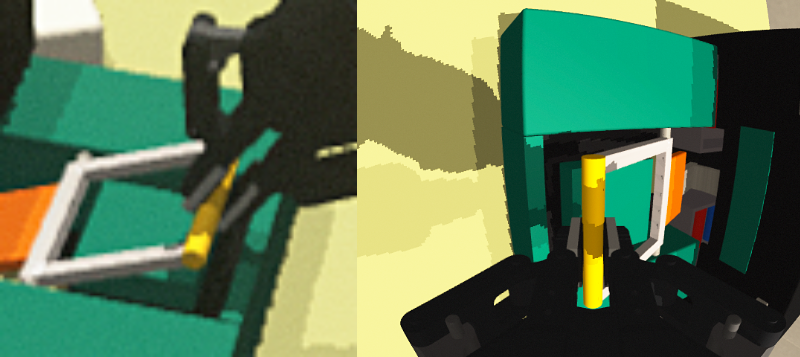

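Request:
{"name": "move_arm", "arguments": {
  "moves": [
    [[0,-3,-1.7],0],
    [[0,-6,-3.3],0],
    [[0,-9,-5],0],
    [[0,-13,-7.2],0],
    [[0,-13,-7.2],0]
  ]
}}

```text
time_s: 20.35
position: [0.532, 0.0631, 0.1063]
tcp_rot: [0.732, 0.633, 0.164, 0.189]
contact_force: [1.0, 2.4, -3.4]
finger_gap: 0.0108
```

It came out 14.5 mm at about 1 N, past the catch's 8 mm of play, so the catch has released. I'll draw it the rest of the way.

Request:
{"name": "move_arm", "arguments": {
  "moves": [
    [[0,-8,-4.4],0],
    [[0,-17,-9.4],0],
    [[0,-26,-14.3],0],
    [[0,-35,-19.3],0],
    [[0,-44,-24.3],0],
    [[0,-53,-29.2],0],
    [[0,-60,-33],0],
    [[0,-66,-36.4],0],
    [[0,-71,-39.1],0],
    [[0,-74,-40.8],0],
    [[0,-74,-40.8],0]
  ]
}}

```text
time_s: 21.72
position: [0.4487, 0.0756, 0.1062]
tcp_rot: [0.732, 0.633, 0.164, 0.189]
contact_force: [-0.4, 6.5, 2.0]
finger_gap: 0.0106
```

Request:
{"name": "move_arm", "arguments": {
  "moves": [
    [[0,-1.5,-0.8],0],
    [[0,-3,-1.7],0],
    [[0,-3,-1.7],0]
  ]
}}

```text
time_s: 22.1
position: [0.4479, 0.0758, 0.1072]
tcp_rot: [0.732, 0.633, 0.165, 0.19]
contact_force: [8.4, 0.7, -4.3]
finger_gap: 0.0106
```

Request:
{"name": "move_arm", "arguments": {
  "moves": [
    [[0,-1.5,-0.8],0],
    [[0,-3,-1.7],0],
    [[0,-3,-1.7],0]
  ]
}}

```text
time_s: 22.48
position: [0.4484, 0.0761, 0.109]
tcp_rot: [0.731, 0.633, 0.167, 0.192]
contact_force: [21.4, -7.7, -11.0]
finger_gap: 0.011
```

The stop is reached, with force up to 21 N and no more motion. I'll relax the pull and release.

Request:
{"name": "move_arm", "arguments": {
  "moves": [
    [[0,2,1.1],0],
    [[0,3.5,1.9],0],
    [[0,3.5,1.9],0]
  ]
}}

```text
time_s: 22.85
position: [0.4478, 0.0759, 0.1071]
tcp_rot: [0.732, 0.633, 0.165, 0.19]
contact_force: [6.4, 1.6, -1.2]
finger_gap: 0.0104
```

Request:
{"name": "move_arm", "arguments": {
  "moves": [
    [[0,0,0],0],
    [[0,0,0],0],
    [[0,0,0],0],
    [[0,0,0],0]
  ],
  "claw": 0.25
}}

```text
time_s: 23.35
position: [0.4457, 0.0755, 0.106]
tcp_rot: [0.733, 0.633, 0.163, 0.189]
contact_force: [0.6, -0.3, -0.5]
finger_gap: 0.0318
```

```bash
python3 - <<'E'
from h import *
from workcell import get_state,snapshot
import cv2
s=snapshot("scene");S=s["img"];W=snapshot("wrist")["img"]
st=get_state(); r=R.from_quat(st["tcp_rot"])
print(st["q"],w2c(P,st["position"]),st["contact_force"],st["finger_gap"])
cv2.imwrite("pics/c8.png",np.hstack([cv2.resize(S[160:330,235:405],(357,357)),cv2.resize(W,(476,357))])[:,:800])
E
```

```text
[ 0.10971659  0.06906789  2.32341962 -0.44948438  0.28461619  0.65765648] [[-2.38976814e-01  2.27373607e-05  1.06163420e-01]] [-0.18620153 -0.13676701  0.07623121] 0.031909356666505025
```

View pics/c8.png

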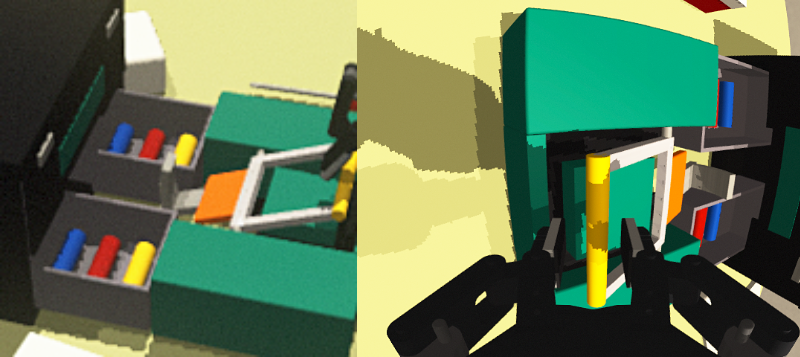

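Drawer open, and the bar is free between the fingers. I'll back off along the tool axis.

Request:
{"name": "move_arm", "arguments": {
  "moves": [
    [[0,0,-10],0],
    [[0,0,-25],0],
    [[0,0,-50],0],
    [[0,10,-90],0],
    [[0,20,-130],0],
    [[0,30,-160],0],
    [[0,30,-160],0]
  ]
}}

```text
time_s: 24.32
position: [0.3964, 0.0837, 0.2644]
tcp_rot: [0.732, 0.633, 0.167, 0.191]
contact_force: [0.9, -0.7, 0.6]
finger_gap: 0.0318
```

```bash
python3 - <<'E'
from h import *
from workcell import get_state,snapshot
import cv2
s=snapshot("scene");t=snapshot("top");cv2.imwrite("pics/s9.png",s["img"]);cv2.imwrite("pics/t9.png",t["img"])
st=get_state();print(w2c(P,st["position"]),st["contact_force"])
for d in (.095,.1):
  C=np.array([[-165,127,76],[-165,-127,76]])/1000-[d,0,0]
  print(d,proj(s,chest2w(P,C)),proj(t,chest2w(P,C)))
E
```

```text
[[-2.90858571e-01  6.29463427e-05  2.60451931e-01]] [-0.34887499 -0.33563106  0.23565181]
0.095 [[401.45574533 311.21191507]
 [419.6489406  215.17629196]] [[223.10737304 295.47568406]
 [359.04817255 339.68818691]]
0.1 [[404.53123027 311.81251345]
 [422.21353835 215.59360162]] [[222.15598937 298.14397499]
 [358.23139193 342.44940405]]
```

View pics/s9.png

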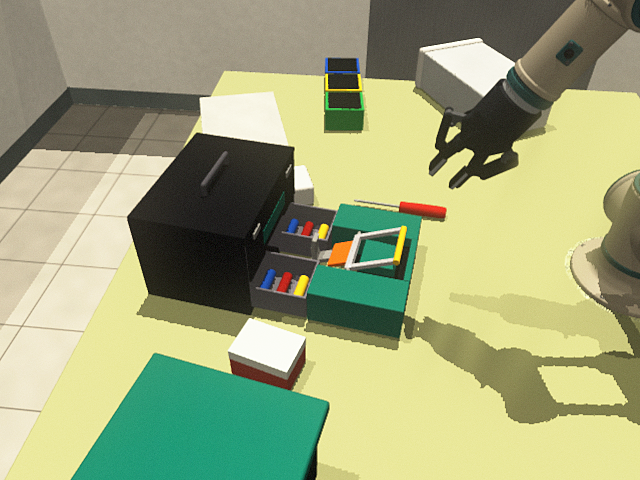

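View pics/t9.png

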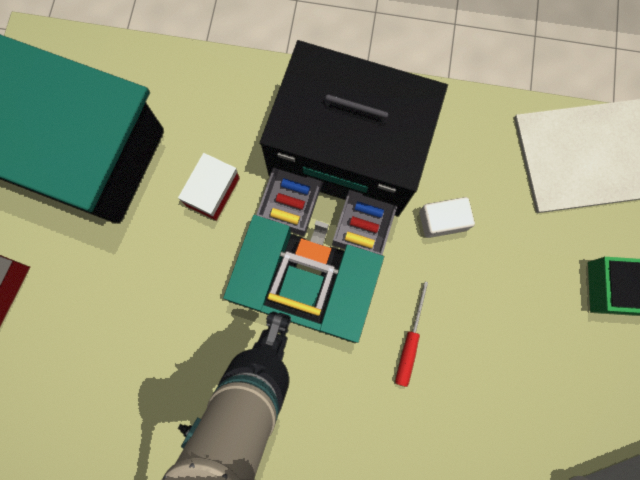

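```bash
python3 - <<'E'
import cv2,numpy as np
a=cv2.imread("pics/t9.png")[310:360,320:400];b=cv2.imread("pics/s9.png")[195:245,380:440]
cv2.imwrite("pics/e9.png",np.hstack([cv2.resize(a,None,fx=5,fy=5,interpolation=2),cv2.resize(b,None,fx=5,fy=5,interpolation=2)]))
E
```

```text
(no output)
```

View pics/e9.png

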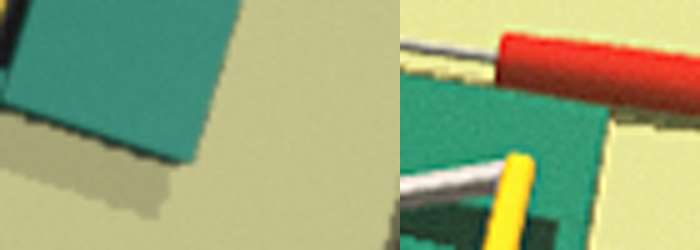

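```bash
python3 -c "
from workcell import sign_off
print(sign_off())"
```

```text
the job is handed in; nothing more can be done
None
```

The drawer is fully out and released. I handed the job in at about 24.4 s of the 51 s allowed; no verdict is reported.

- **Lean:** the moves only turn the tool about its own z, so I could not tilt it directly. I pushed the arm against its reach limit above the chest until the tool had leaned about 29° into the chest.
- **Press:** I pressed the orange pad with the fingers shut. It moved at about 3 N. It then stopped at a tilt of about 0.45 rad, where the force rose to a maximum reading of 14.5 N and the bar no longer moved.
- **Draw:** I pinched the raised yellow bar, and the gap reading of about 11 mm showed it was held. The drawer passed the catch's play at about 1 N, and I pulled until it met its stop at about 21 N. Then I eased off, opened the jaws and backed away.

**Last checks:**
- The drawer's front corners in both cameras agree with 0.100 m out, to about 1 to 2 mm. The tool's own travel gave 99 mm.
- The wrist force reads about zero, and the gripper is about 16 cm clear of the bar.
- In the pictures the carton, the foam block and the screwdriver look unmoved.
- No check failed or disagreed. I judged the full press from the force and the still bar, as the tilt itself cannot be read.

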